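Exchange the balance's check weight from behind the reagent bottles

ROBOT

A 7-joint arm with a two-finger parallel gripper is mounted at the origin on a cart in front of the work surface, level with it; the furniture and walls round the work are solid. World frame = base frame: x ahead of the robot, y to its left, z up, the work surface at z = 0. Lengths are in m, angles in rad, forces in N, time in s.
With the tool pointing down it reaches from about 0.425 to 0.875 m from the base axis. Payload 4.7 kg.
Tool frame: the origin (TCP) lies between the finger pads; the fingertips stand 14 mm ahead of it and the grasp point (between the pads) lies 5 mm behind it; z points along the fingers, y is the line along which they close (so a half turn about z gives the same grasp; the last joint's range is limited). The gripper opens to 87 mm and grips with 3 to 60 N. Pads are 19 mm wide; open, the fingers measure 117 mm over their backs; the gripper's body (75 mm by 190 mm) begins 51 mm behind the grasp point.
Start: joints at [-1.259, 0.321, -0.07, 1.45, 0.023, 1.371, -0.057], TCP at [0.191, 0.621, 0.237] pointing down, gripper open.
Joint ranges: [-2.86, 2.86], [-0.3, 2.09], [-1.38, 1.24], [0.06, 2.45], [-1.56, 4.7], [0.09, 2.05], [-2.69, 2.69]. Speed limits (rad/s): [2.57, 2.57, 3.14, 3.14, 3.14, 3.14, 3.14].

INTERFACE

Orientations are given as a rotation vector (axis times angle).
In Python, from bench import get_state, get_image, camera_params, close_job gives the robot as it stands. The module is installed in compiled form; this text tells all that it offers.
- The arm moves only by the tool arm_command, never from a script. Its argument "motion" is a list of rows, each a list of 5 numbers: the finger opening in mm, from 0 to 87, then the shift along the tool's x, y, z in mm, then the turn about the tool's z in degrees. In form: [[gripper, x, y, z, spin], ...]. A call has 1 to 5 rows; each row is the pose to reach, as a shift and turn from the pose commanded when the call began, along the tool's axes at that moment; what a row does not reach only later rows make up. A row lasts 1/12 s, in which the tool goes at most 41.7 mm and 7.16 degrees, less where a joint would pass 70% of its speed; a pose out of reach is approached as far as the arm can. A call with a gripper value outside its range is refused whole. The fingers move at their own pace and stop on an object; "newtons" is the grip in N (left out, the last holds). Time passes only in rows, so rows that repeat a pose let the fingers close. It gives the time, the measured TCP pose, the force, the opening and the grip force at its end, in the units of the state.
- get_state(): the state, without advancing time (a new reading comes with each control period).
- get_image(name): name is "scene" or "top" or "wrist"; returns (picture, depth): 420x560x3 uint8, red, green, blue; 420x560 float32, m along the optical axis (not along the pixel's ray), 0 where there is no reading.
- camera_params(name): a dict with "intrinsics" (3x3 intrinsics, pixels), "extrinsics" (4x4, takes a point from camera to world coordinates). Camera axes: x right, y down, z forward; pixel columns grow to the right and rows downward; lengths in m; the calibration is good to about 2 mm. A picture is of the moment at which its call begins: read the wrist's pose just before it. camera_params takes no time and is no camera call; for the wrist camera it gives the pose at the moment of the call.
- close_job(): hands the job in; it is judged then, once.
The state is a dict: "time": time; "joint_positions": joint angles; "qd": joint speeds; "joint_torque": joint torques, N m; "position": TCP position; "tool_rot": TCP orientation; "ft_force": force on the tool from outside, world axes, zero at the start; "torque": the same for the moment, N m; "grip_width": opening from 0.0 (shut) to 1.0 (fully open); "grip_force": force on a finger pad.
Only numpy, scipy, OpenCV 4.12 (cv2) and the standard library are available. Lean on these libraries where they do the work, as an engineer would, in place of code of your own. Each camera call takes 0.05 s, during which the arm holds its last target. There are 200 camera calls.

TASK

The larger brass weight is needed on the balance, but two reagent bottles stand in front of it in the metal caddy. First stand both bottles upright on the rubber mat; then exchange the weights, so that the larger one stands in the middle of the balance pan and the smaller one, which is on the pan now, stands upright on the small round pad of the caddy where the larger one was; and put each bottle back upright exactly where it stood before. Knock nothing over, leave the vial and the stopper in the caddy where they are, and let go of everything.

Things in the scene. Friction and masses are not known exactly. Their poses are not given: they have to be found in the camera images.
- small_bottle: White screw-cap bottle with blue cap, 56 mm diameter, 100 mm high; the cap (36 mm diameter) is the topmost 17 mm, above a tapering shoulder. Loose, 0.13 to 0.27 kg, stands on one of the two large pads of the caddy. Origin at the centre of its underside, z up along its axis.
- large_bottle: White screw-cap bottle with orange cap, 62 mm diameter, 115 mm high; the cap (41 mm diameter) is the topmost 20 mm, above a tapering shoulder. Loose, 0.13 to 0.27 kg, stands on the other large pad of the caddy. Origin at the centre of its underside, z up along its axis.
- large_weight: Larger brass calibration weight with a knob on top, 22 mm diameter, 36 mm high, 0.1 kg, loose; stands on the caddy's small pad, behind the bottles. Origin at the centre of its underside, z up along its axis.
- small_weight: Smaller brass calibration weight with a knob on top, 17 mm diameter, 28 mm high, 0.05 kg, loose; stands on the balance pan at the start. Origin at the centre of its underside, z up along its axis.
- caddy: Fixed aluminium caddy, 160 mm (its x, away from the robot) by 190 mm (y); floor 6 mm above the worktop, rim 4 mm wide, 11 mm high. Flush black pads in its floor: two of 70 mm diameter at x -30, y +47 and -47 mm for the bottles (which has which changes), a small one of 32 mm at x +45, y 0. Vial and stopper stand in its far corners. Origin at the centre of its underside.
- weight_pad (a point): Centre of the caddy's small round pad, on the floor's upper face, 6 mm above the worktop; axes as the caddy's.
- pan (a point): Centre of the upper face of the balance's round steel pan (90 mm diameter), 46 mm above the worktop. The balance is a fixed white box 150 mm (its x) by 150 mm (its y), 40 mm high, its display towards the robot; the pan stands 23 mm beyond its middle in x. Axes as the balance's.
- mat: Fixed flat black rubber mat, 140 mm (its x, away from the robot) by 180 mm (its y), 3 mm thick, the side area for what is cleared away; it and the balance lie side by side to the right of the caddy, which is nearer changes. Origin at the centre of its underside.
- vial: Sample vial with black cap, 22 mm diameter, 50 mm high, loose; stands in the far left corner of the caddy, to be left alone. Origin at the centre of its underside.
- stopper: Black rubber stopper, 36 mm diameter, 28 mm high, loose; stands in the far right corner of the caddy, to be left alone. Origin at the centre of its underside.

How it is judged:
On the way, in this order (a step that is already met when the one before it is completed fails the run):
1. both bottles stand upright and released on the mat, the larger weight not yet taken (x of small_bottle in the frame of mat between -0.07 and 0.07 m and y of small_bottle in the frame of mat between -0.09 and 0.09 m and x of large_bottle in the frame of mat between -0.07 and 0.07 m and y of large_bottle in the frame of mat between -0.09 and 0.09 m and height (world z) of each of small_bottle, large_bottle below 0.008 m and angle between each of small_bottle, large_bottle's own z axis and vertical below 0.1 rad and contact force between the fingers and small_bottle below 0.1 N and contact force between the fingers and large_bottle below 0.1 N and distance of large_weight from where it was at the start of the episode below 0.02 m), for 0.2 s.
2. the larger weight stands released in the middle of the pan, the smaller one is off the pan (horizontal distance between large_weight and pan below 0.015 m and z of large_weight in the frame of pan below 0.005 m and angle between large_weight's own z axis and vertical below 0.1 rad and contact force between the fingers and large_weight below 0.1 N and horizontal distance between small_weight and pan above 0.055 m), for 0.2 s.
At the end, for the whole second after the job is handed in: Larger weight upright within 15 mm of the pan's centre; smaller one upright within 13 mm of the centre of the caddy's small pad; each bottle upright within 15 mm of where it first stood; vial and stopper within 20 mm of theirs; all at rest (horizontal distance between large_weight and pan below 0.015 m and z of large_weight in the frame of pan between -0.005 and 0.005 m and angle between each of large_weight, small_weight, small_bottle, large_bottle's own z axis and vertical below 0.1 rad and horizontal distance between small_weight and weight_pad below 0.013 m and z of small_weight in the frame of weight_pad below 0.005 m and distance of each of small_bottle, large_bottle from where it was at the start of the episode below 0.015 m and distance of each of vial, stopper from where it was at the start of the episode below 0.02 m and linear speed of each of small_bottle, large_bottle, small_weight, large_weight below 0.02 m/s); the robot touches nothing.
It fails at once if a bottle is knocked over (angle between any of small_bottle, large_bottle's own z axis and vertical above 0.6 rad).
It fails at once if a weight is knocked over (angle between any of small_weight, large_weight's own z axis and vertical above 0.8 rad).
It fails at once if the vial or the stopper is knocked over or carried off (distance of any of vial, stopper from where it was at the start of the episode above 0.04 m or angle between any of vial, stopper's own z axis and vertical above 0.6 rad).
It also fails if it takes over 131 s, if anything falls off the work surface, if the arm or the gripper's body presses on something with over 40 N, if the wrist force passes 120 N, or if a joint passes its speed limit or range.

## Working session

There is one attempt and no reset: what is moved stays moved. The work goes in short steps, Python scripts to look and compute and a tool call to move; the robot and the scene stay as the last step left them, time stands still between calls to the robot, and variables do not carry over. Pictures are saved under pics/ and viewed, at most 14 in all, crops included, and the job is handed in when it is done.

Besides the shell and the picture viewer there is one more tool, called after ">>>" as a command line: name --pt "numbers of a row" for each row, then --argument value for the rest. arm_command: Moves the arm, as the interface text tells. Its arguments: {"type":"object","properties":{"motion":{"type":"array"},"newtons":{"type":"number"}},"required":["motion"]}

```bash
mkdir -p pics
python3 - <<'E'
from bench import *
import cv2,numpy as np
s=get_state();print(s)
for n in("scene","top"):
    p,d=get_image(n);cv2.imwrite(f"pics/{n}0.png",p[:,:,::-1]);np.savez(f"{n}0.npz",p=p,d=d)
    c=camera_params(n);print(n,np.round(c["intrinsics"],1).tolist(),np.round(c["extrinsics"],3).tolist())
E
```

```text
{'time': 0.0, 'joint_positions': array([-1.25886049,  0.32186987, -0.07009735,  1.4516513 ,  0.02261266,
        1.37079213, -0.05692338]), 'qd': array([-0.00174712,  0.00187574,  0.00067787, -0.00054189, -0.00114716,
       -0.0008729 ,  0.00117915]), 'joint_torque': array([-6.85493262e-06, -4.91280770e+01, -4.04038802e-01, -3.12529707e+01,
       -6.40626275e-02,  4.36822919e-02,  1.70155240e-04]), 'position': array([0.19063529, 0.62087641, 0.23544305]), 'tool_rot': array([-4.66051951e-01, -3.10664488e+00,  3.02291484e-03]), 'ft_force': array([-0.61181421,  0.2743175 , -0.61920328]), 'torque': array([0.00138731, 0.02604796, 0.04057379]), 'grip_force': 0.0, 'grip_width': 1.0020819601929285}
scene [[536.5, 0.0, 294.3], [0.0, 536.5, 209.4], [0.0, 0.0, 1.0]] [[0.523, -0.423, 0.74, -0.365], [-0.852, -0.275, 0.445, -0.582], [0.015, -0.863, -0.504, 0.669], [0.0, 0.0, 0.0, 1.0]]
top [[404.2, 0.0, 274.6], [0.0, 404.2, 210.1], [0.0, 0.0, 1.0]] [[-0.03, -0.998, 0.046, 0.437], [-1.0, 0.03, 0.002, -0.045], [-0.003, -0.046, -0.999, 0.92], [0.0, 0.0, 0.0, 1.0]]
```

View pics/top0.png

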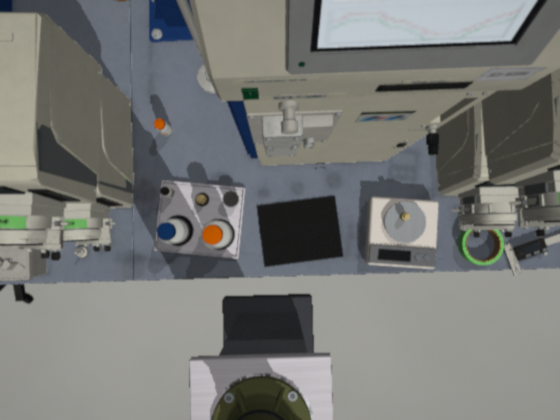

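View pics/scene0.png

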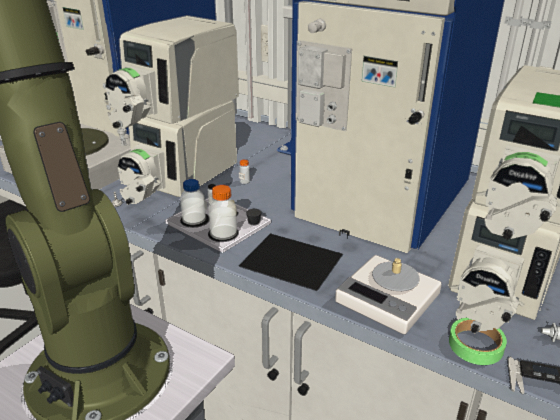

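Top view: caddy at about (200,219), with the blue cap at (166,231), orange cap at (213,235), large weight at (202,199), vial at (165,191) and stopper at (232,199). The mat is at (300,231) and the balance at (403,232), with its pan and the small weight near (405,218). The scene view shows the same layout, with a tall instrument behind the mat.

```bash
cat > h.py <<'E'
import numpy as np,cv2
from bench import *
def cloud(n,d,c=None):
    c=c or camera_params(n);K=c["intrinsics"];T=c["extrinsics"]
    v,u=np.mgrid[:d.shape[0],:d.shape[1]]
    P=np.stack([(u-K[0,2])/K[0,0]*d,(v-K[1,2])/K[1,1]*d,d],-1)
    return P@T[:3,:3].T+T[:3,3]
E
python3 - <<'E'
from h import *
z=np.load("top0.npz");p,d=z["p"],z["d"];W=cloud("top",d);np.set_printoptions(precision=4,suppress=True)
hsv=cv2.cvtColor(p,cv2.COLOR_RGB2HSV).astype(int)
H,S,V=hsv[...,0],hsv[...,1],hsv[...,2]
def roi(a,b,c,e):
    m=np.zeros(d.shape,bool);m[c:e,a:b]=1;return m&(d>0)
def rep(n,m):
    q=W[m];print(n,m.sum(),"mean",q.mean(0),"min",q.min(0),"max",q.max(0))
    if m.sum()>3:
        print("   minrect",cv2.minAreaRect(q[:,:2].astype(np.float32)))
Z=W[...,2]
cad=roi(150,250,175,262)
rep("orange",cad&(Z>.11)&(W[...,1]<.10))
rep("blue",cad&(Z>.095)&(W[...,1]>.115)&(Z<.113))
rep("lw",roi(193,212,188,210)&(Z>.02))
rep("vial",roi(158,172,182,198)&(Z>.03))
rep("stop",roi(222,242,190,208)&(Z>.02))
rep("rim",cad&(Z>.0085)&(Z<.0135))
rep("mat",roi(252,350,190,272)&(V<50))
rep("bal",roi(362,445,190,275)&(Z>.025)&(Z<.0435))
rep("pan",roi(375,435,195,245)&(Z>.0445)&(Z<.05))
rep("sw",roi(390,420,203,228)&(Z>.055))
for r in (150,160,170,180): print(r,[np.round(W[r,c],3).tolist() for c in (130,200,260,300,340,400,440)])
cv2.imwrite("pics/a.png",cv2.resize(p[150:290,140:450,::-1],None,fx=2.5,fy=2.5,interpolation=cv2.INTER_CUBIC))
E
```

```text
orange 321 mean [0.4296 0.081  0.1209] min [0.4109 0.0624 0.1114] max [0.4487 0.0997 0.1261]
   minrect ((0.4297197461128235, 0.08090625703334808), (0.03718580678105354, 0.03746233135461807), 88.09636688232422)
blue 268 mean [0.4387 0.1765 0.1055] min [0.421  0.1597 0.0952] max [0.4556 0.1947 0.1094]
   minrect ((0.4384385645389557, 0.17719200253486633), (0.03474188223481178, 0.034519974142313004), 24.060546875)
lw 81 mean [0.507  0.1181 0.0351] min [0.497  0.1096 0.0202] max [0.5168 0.1291 0.0447]
   minrect ((0.507207989692688, 0.11865262687206268), (0.01781413145363331, 0.020950505509972572), 72.79450225830078)
vial 99 mean [0.5247 0.1896 0.0514] min [0.5155 0.1812 0.0322] max [0.5349 0.2014 0.0593]
   minrect ((0.524838387966156, 0.19109411537647247), (0.018788469955325127, 0.019440779462456703), 8.218520164489746)
stop 203 mean [0.5053 0.0529 0.0344] min [0.4879 0.0358 0.0298] max [0.5211 0.0693 0.0386]
   minrect ((0.5044751167297363, 0.05259506776928902), (0.03322252631187439, 0.03316210210323334), 88.20191955566406)
rim 756 mean [0.4638 0.1262 0.0104] min [0.3744 0.0238 0.008
[... 995 characters left out ...]
8), 6.046071529388428)
150 [[0.623, 0.276, 0.022], [0.623, 0.123, 0.002], [0.582, -0.021, 0.188], [0.582, -0.094, 0.174], [0.583, -0.172, 0.155], [0.585, -0.294, 0.131], [0.599, -0.411, 0.037]]
160 [[0.6, 0.275, 0.025], [0.6, 0.125, -0.003], [0.582, -0.016, 0.08], [0.582, -0.101, 0.062], [0.583, -0.19, 0.042], [0.586, -0.334, -0.001], [0.578, -0.411, 0.035]]
170 [[0.577, 0.275, 0.027], [0.577, 0.124, -0.0], [0.573, -0.013, -0.001], [0.569, -0.104, 0.003], [0.567, -0.196, -0.0], [0.563, -0.333, -0.001], [0.556, -0.411, 0.032]]
180 [[0.555, 0.274, 0.031], [0.554, 0.125, 0.001], [0.549, -0.012, 0.002], [0.547, -0.103, 0.002], [0.544, -0.194, 0.003], [0.54, -0.331, 0.001], [0.534, -0.41, 0.033]]
```

View pics/a.png

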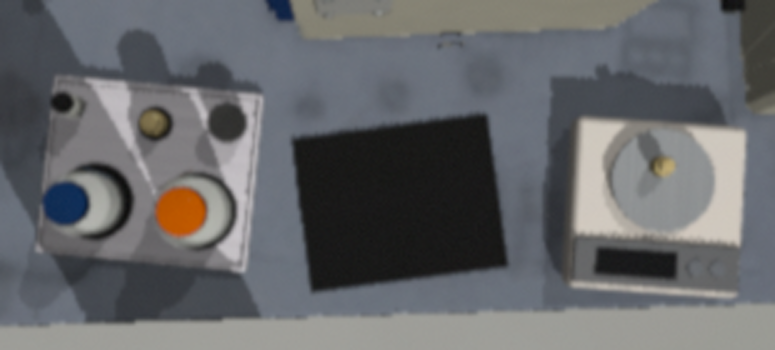

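The caddy is at (0.464, 0.126), yaw about -7°. The pad positions computed from it agree with the caps to 2-3 mm. Next I'll check for tall obstacles along the path.

Run:
```python
from h import *
Ws=[]
for n in("top","scene"):
    d=np.load(n+"0.npz")["d"];W=cloud(n,d)[d>0];Ws.append(W)
W=np.vstack(Ws)
for y0 in np.arange(-.5,.7,.05):
    m=(W[:,1]>=y0)&(W[:,1]<y0+.05)&(W[:,2]>.06)&(W[:,0]>.25)
    q=W[m]
    print(round(y0,2),[(round(float(np.percentile(q[k,0],1)),3),int(k.sum())) for lo,hi in((.06,.13),(.13,.25),(.25,.5)) for k in [(q[:,2]>lo)&(q[:,2]<hi)] if k.sum()>8])
```

```text
-0.5 [(0.424, 2704), (0.413, 1762), (0.432, 6247)]
-0.45 [(0.434, 2347), (0.5, 4209), (0.506, 9254)]
-0.4 [(1.02, 1427)]
-0.35 [(0.449, 1515), (0.598, 2815), (0.598, 8079)]
-0.3 [(0.58, 868), (0.58, 1817), (0.542, 5780)]
-0.25 [(0.58, 777), (0.58, 1585), (0.579, 4895)]
-0.2 [(0.578, 728), (0.579, 1523), (0.579, 4721)]
-0.15 [(0.58, 708), (0.579, 1360), (0.564, 4648)]
-0.1 [(0.579, 646), (0.578, 1068), (0.547, 5097)]
-0.05 [(0.578, 547), (0.578, 925), (0.551, 3144)]
-0.0 [(0.426, 137), (0.594, 301), (0.594, 807)]
0.05 [(0.398, 1431), (0.781, 154), (0.782, 267)]
0.1 [(0.408, 114), (0.779, 103)]
0.15 [(0.412, 1430), (0.782, 16)]
0.2 [(0.562, 55)]
0.25 [(0.496, 3390), (0.492, 6197), (0.493, 18522)]
0.3 [(0.403, 2782), (0.413, 1598), (0.404, 8128)]
0.35 [(0.42, 987), (0.399, 1297), (0.419, 2328)]
0.4 [(0.426, 370), (0.497, 837), (0.501, 1446)]
0.45 [(0.349, 1256), (1.04, 210), (1.028, 182)]
0.5 [(0.348, 1124), (1.06, 155), (0.604, 766)]
0.55 [(0.461, 388), (0.575, 117), (0.549, 3959)]
0.6 [(0.497, 342), (0.578, 483), (0.577, 835)]
0.65 [(0.532, 215), (0.578, 479), (0.578, 828)]
```

>>> arm_command --pt "87 0 0 -10 7" --pt "87 0 0 -20 14" --pt "87 0 0 -20 21" --pt "87 0 0 -20 28" --pt "87 0 0 -20 28"

```text
time: 0.52
position: [0.1907, 0.6212, 0.2562]
tool_rot: [1.208, 2.9, -0.001]
ft_force: [0.7, -0.0, -0.3]
grip_width: 0.998
grip_force: 0.0
```

>>> arm_command --pt "87 -27 -24 0 7" --pt "87 -54 -48 0 14" --pt "87 -81 -72 0 21" --pt "87 -108 -96 0 28" --pt "87 -135 -120 0 35"

```text
time: 0.93
position: [0.201, 0.4391, 0.2558]
tool_rot: [2.023, 2.403, -0.002]
ft_force: [-0.3, -0.9, 1.1]
grip_width: 1.0
grip_force: 0.0
```

>>> arm_command --pt "87 0 0 0 7" --pt "87 0 0 0 14" --pt "87 0 0 0 21" --pt "87 0 0 0 28" --pt "87 0 0 0 35"

```text
time: 1.35
position: [0.201, 0.4407, 0.2563]
tool_rot: [2.652, 1.683, -0.0]
ft_force: [-0.2, -0.2, 0.2]
grip_width: 1.0
grip_force: 0.0
```

>>> arm_command --pt "87 0 0 0 7" --pt "87 0 0 0 14" --pt "87 0 0 0 20" --pt "87 0 0 0 20"

```text
time: 1.68
position: [0.2011, 0.4408, 0.2562]
tool_rot: [2.902, 1.201, -0.001]
ft_force: [-0.2, -0.1, -1.0]
grip_width: 1.0
grip_force: 0.0
```

>>> arm_command --pt "87 -3 38 0 0" --pt "87 -6 76 0 0" --pt "87 -9 114 0 0" --pt "87 -12 152 0 0" --pt "87 -16 190 0 0"

```text
time: 2.1
position: [0.3248, 0.2937, 0.2564]
tool_rot: [-2.899, -1.21, -0.0]
ft_force: [0.5, 0.1, 0.2]
grip_width: 0.999
grip_force: 0.0
```

>>> arm_command --pt "87 -4 37 0 0" --pt "87 -10 74 0 0" --pt "87 -19 110 0 0" --pt "87 -28 145 0 0" --pt "87 -32 174 0 0"

```text
time: 2.52
position: [0.4251, 0.1464, 0.2566]
tool_rot: [2.901, 1.206, 0.0]
ft_force: [-0.1, -0.5, -0.0]
grip_width: 1.004
grip_force: 0.0
```

>>> arm_command --pt "87 0 0 0 -7" --pt "87 0 0 0 -14" --pt "87 0 0 0 -21" --pt "87 0 0 0 -28" --pt "87 0 0 0 -35"

```text
time: 2.93
position: [0.4242, 0.1493, 0.2564]
tool_rot: [-2.396, -2.032, 0.0]
ft_force: [-0.2, -0.2, -0.5]
grip_width: 0.996
grip_force: 0.0
```

>>> arm_command --pt "87 0 0 0 -7" --pt "87 0 0 0 -10" --pt "87 0 0 0 -10"

```text
time: 3.18
position: [0.4241, 0.1495, 0.2564]
tool_rot: [-2.215, -2.227, 0.0]
ft_force: [0.4, 0.2, 0.7]
grip_width: 0.999
grip_force: 0.0
```

Run:
```python
from h import *
c=camera_params("wrist");p,d=get_image("wrist");np.savez("w0.npz",p=p,d=d,T=c["extrinsics"],K=c["intrinsics"])
cv2.imwrite("pics/w0.png",p[:,:,::-1]);W=cloud("wrist",d,c)
np.set_printoptions(precision=4,suppress=True);print(c["extrinsics"])
hsv=cv2.cvtColor(p,cv2.COLOR_RGB2HSV);H,S=hsv[...,0],hsv[...,1]
x,y,z=W[...,0],W[...,1],W[...,2]
def circ(n,m):
    q=W[m]
    if len(q)<4: print(n,len(q));return
    print(n,len(q),cv2.minEnclosingCircle(q[:,:2].astype(np.float32)),"z",np.percentile(q[:,2],[2,50,98]))
circ("orange",(S>150)&(H<20)&(z>.10)&(y<.13)&(x<.5)); circ("blue",(H>95)&(H<125)&(S>130)&(z>.09)&(y>.12))
circ("lw",(abs(x-.507)<.02)&(abs(y-.119)<.02)&(z>.033)); circ("lwall",(abs(x-.507)<.02)&(abs(y-.119)<.02)&(z>.012))
```

```text
[[ 1.      0.0068  0.0003  0.4234]
 [ 0.0066 -0.9546 -0.2978  0.2326]
 [-0.0018  0.2977 -0.9546  0.4054]
 [ 0.      0.      0.      1.    ]]
orange 1878 ((0.4287041127681732, 0.08298569172620773), 0.020587187260389328) z [0.1062 0.1217 0.1232]
blue 2535 ((0.4234776794910431, 0.1868979036808014), 0.06779693067073822) z [0.1029 0.1075 0.3494]
lw 201 ((0.5073325634002686, 0.12110336124897003), 0.008060828782618046) z [0.038  0.0419 0.0436]
lwall 450 ((0.5071231126785278, 0.12159392982721329), 0.011064981110394001) z [0.0141 0.0308 0.0433]
```

View pics/w0.png

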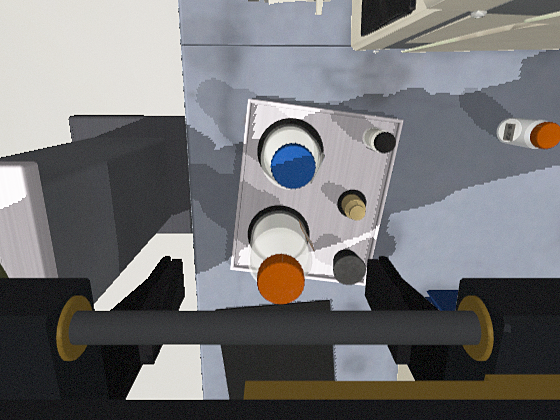

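Wrist view: orange cap at (280,279), blue at (293,166) and weight at (353,205). The large bottle is at (0.4287, 0.083). I'll grip it by the body.

>>> arm_command --pt "87 -33 2 0 0" --pt "87 -66 5 0 0" --pt "87 -66 5 30 0" --pt "87 -66 5 60 0" --pt "87 -66 5 90 0"

```text
time: 3.65
position: [0.4296, 0.0831, 0.1661]
tool_rot: [-2.223, -2.22, -0.004]
ft_force: [-0.1, 0.5, -0.7]
grip_width: 1.001
grip_force: 0.0
```

>>> arm_command --pt "87 0 0 30 0" --pt "87 0 0 60 0" --pt "87 0 0 85 0" --pt "87 0 0 95 0" --pt "87 0 0 95 0"

```text
time: 4.07
position: [0.4274, 0.0827, 0.0696]
tool_rot: [-2.221, -2.22, 0.008]
ft_force: [-0.6, -0.7, 0.5]
grip_width: 1.005
grip_force: 0.0
```

>>> arm_command --pt "50 0 0 0 0" --pt "50 0 0 0 0" --pt "50 0 0 0 0" --pt "50 0 0 0 0" --pt "50 0 0 0 0" --newtons 20

```text
time: 4.48
position: [0.4298, 0.0839, 0.0725]
tool_rot: [-2.222, -2.22, -0.003]
ft_force: [-2.4, -0.4, 1.4]
grip_width: 0.709
grip_force: 1.3
```

>>> arm_command --pt "50 0 0 0 0" --pt "50 0 0 0 0" --pt "50 0 0 0 0" --pt "50 0 0 0 0" --pt "50 0 0 0 0"

```text
time: 4.9
position: [0.4297, 0.084, 0.0724]
tool_rot: [-2.222, -2.22, -0.002]
ft_force: [-2.4, 0.5, 6.6]
grip_width: 0.695
grip_force: 20.0
```

>>> arm_command --pt "50 0 0 -5 0" --pt "50 0 0 -15 0" --pt "50 0 0 -30 0" --pt "50 0 0 -30 0" --newtons 30

```text
time: 5.23
position: [0.4309, 0.0839, 0.104]
tool_rot: [2.222, 2.219, 0.006]
ft_force: [0.9, 0.1, -1.9]
grip_width: 0.691
grip_force: 30.0
```

Run:
```python
from h import *
s=get_state();print(s["position"],s["ft_force"],s["grip_width"])
p,d=get_image("scene");cv2.imwrite("pics/s1.png",cv2.resize(p[140:300,120:420,::-1],None,fx=2.5,fy=2.5))
```

```text
[0.43090311 0.08387735 0.10395165] [ 0.90881154  0.08140118 -1.91869086] 0.6912682911712794
```

View pics/s1.png

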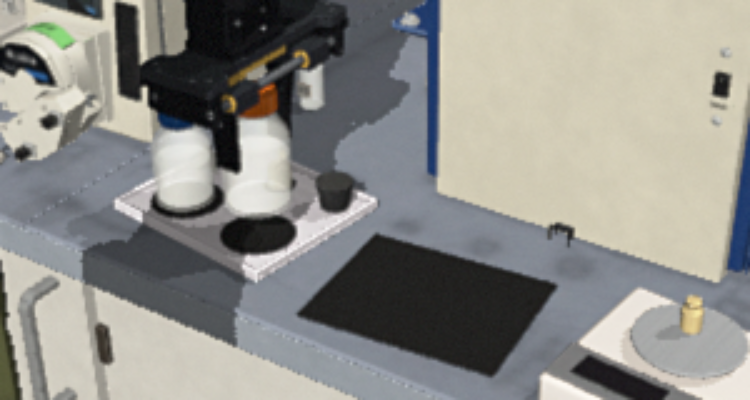

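The large bottle is lifted and upright. Now I'll carry it to the mat.

>>> arm_command --pt "50 -10 1 -20 0" --pt "50 -40 4 -20 0" --pt "50 -80 8 -20 0" --pt "50 -120 12 -20 0" --pt "50 -155 14 -20 0"

```text
time: 5.7
position: [0.4428, -0.0738, 0.1213]
tool_rot: [2.222, 2.22, 0.001]
ft_force: [1.4, 0.4, -3.2]
grip_width: 0.696
grip_force: 30.0
```

>>> arm_command --pt "50 -35 1 0 0" --pt "50 -60 2 0 0" --pt "50 -73 2 0 0" --pt "50 -73 2 15 0" --pt "50 -73 2 30 0"

```text
time: 6.12
position: [0.4453, -0.1459, 0.0914]
tool_rot: [2.225, 2.216, 0.002]
ft_force: [-0.2, 1.0, -2.2]
grip_width: 0.695
grip_force: 30.0
```

>>> arm_command --pt "50 0 0 8 0" --pt "50 0 0 14 0" --pt "50 0 0 19 0" --pt "50 0 0 22 0" --pt "50 0 0 22 0"

```text
time: 6.53
position: [0.4452, -0.1445, 0.0698]
tool_rot: [-2.222, -2.221, 0.0]
ft_force: [-0.2, 0.4, -2.4]
grip_width: 0.693
grip_force: 30.0
```

>>> arm_command --pt "50 0 0 1 0" --pt "50 0 0 1 0" --pt "50 0 0 2 0" --pt "50 0 0 2 0"

```text
time: 6.87
position: [0.4456, -0.1446, 0.0694]
tool_rot: [-2.222, -2.22, -0.002]
ft_force: [-6.4, 1.9, 15.8]
grip_width: 0.695
grip_force: 30.0
```

>>> arm_command --pt "72 0 0 0 0" --pt "87 0 0 0 0" --pt "87 0 0 0 0" --pt "87 0 0 0 0" --pt "87 0 0 0 0"

```text
time: 7.28
position: [0.4452, -0.1444, 0.0676]
tool_rot: [2.222, 2.22, 0.001]
ft_force: [-0.0, -0.0, 0.1]
grip_width: 0.96
grip_force: 0.0
```

>>> arm_command --pt "87 0 0 -20 0" --pt "87 0 0 -50 0" --pt "87 0 0 -90 0" --pt "87 0 0 -100 0" --pt "87 0 0 -100 0"

```text
time: 7.7
position: [0.4476, -0.1447, 0.1707]
tool_rot: [2.219, 2.218, 0.01]
ft_force: [1.0, -0.5, 0.1]
grip_width: 0.998
grip_force: 0.0
```

>>> arm_command --pt "87 40 -1 0 0" --pt "87 80 -2 0 0" --pt "87 120 -3 0 0" --pt "87 160 -4 0 0" --pt "87 200 -5 0 0"

```text
time: 8.12
position: [0.439, 0.0573, 0.1663]
tool_rot: [-2.222, -2.219, 0.001]
ft_force: [0.9, 0.9, -0.2]
grip_width: 1.002
grip_force: 0.0
```

>>> arm_command --pt "87 40 0 0 0" --pt "87 80 0 0 0" --pt "87 110 0 0 0" --pt "87 122 0 0 0" --pt "87 122 0 0 0"

```text
time: 8.53
position: [0.4391, 0.1803, 0.1659]
tool_rot: [-2.216, -2.226, 0.004]
ft_force: [-0.3, -0.4, -0.9]
grip_width: 0.999
grip_force: 0.0
```

Run:
```python
from h import *
print(get_state()["position"])
c=camera_params("wrist");p,d=get_image("wrist");W=cloud("wrist",d,c)
hsv=cv2.cvtColor(p,cv2.COLOR_RGB2HSV);H,S=hsv[...,0],hsv[...,1];z=W[...,2];y=W[...,1];x=W[...,0]
m=(H>95)&(H<125)&(S>130)&(z>.09)&(z<.115)&(abs(y-.177)<.03)&(abs(x-.44)<.03);q=W[m]
print(m.sum(),cv2.minEnclosingCircle(q[:,:2].astype(np.float32)),np.median(q[:,2]))
```

```text
[0.4390876  0.18031501 0.16591594]
2907 ((0.43820324540138245, 0.17947465181350708), 0.018412193283438683) 0.10680413730357155
```

>>> arm_command --pt "87 1 -1 30 0" --pt "87 1 -1 65 0" --pt "87 1 -1 95 0" --pt "87 1 -1 109 0" --pt "87 1 -1 109 0"

```text
time: 9.0
position: [0.4367, 0.1742, 0.055]
tool_rot: [-2.226, -2.216, 0.013]
ft_force: [-1.0, 0.0, 0.2]
grip_width: 1.0
grip_force: 0.0
```

>>> arm_command --pt "45 0 0 0 0" --pt "45 0 0 0 0" --pt "45 0 0 0 0" --pt "45 0 0 0 0" --pt "45 0 0 0 0" --newtons 30

```text
time: 9.42
position: [0.44, 0.1789, 0.0596]
tool_rot: [2.223, 2.22, 0.003]
ft_force: [-0.3, -0.0, -0.3]
grip_width: 0.704
grip_force: 0.0
```

>>> arm_command --pt "45 0 0 0 0" --pt "45 0 0 0 0" --pt "45 0 0 0 0" --pt "45 0 0 0 0" --pt "45 0 0 0 0"

```text
time: 9.83
position: [0.4396, 0.1789, 0.0592]
tool_rot: [-2.222, -2.22, -0.001]
ft_force: [-1.2, -1.2, 5.9]
grip_width: 0.631
grip_force: 30.0
```

>>> arm_command --pt "45 0 0 -5 0" --pt "45 0 0 -15 0" --pt "45 0 0 -30 0" --pt "45 0 0 -50 0" --pt "45 0 0 -50 0"

```text
time: 10.25
position: [0.4416, 0.1795, 0.112]
tool_rot: [2.222, 2.219, 0.01]
ft_force: [2.2, 0.3, -1.7]
grip_width: 0.633
grip_force: 30.0
```

>>> arm_command --pt "45 -15 1 0 0" --pt "45 -50 2 0 0" --pt "45 -90 4 0 0" --pt "45 -130 5 0 0" --pt "45 -165 6 0 0"

```text
time: 10.67
position: [0.4438, 0.0102, 0.1076]
tool_rot: [-2.223, -2.219, 0.002]
ft_force: [0.8, 0.6, -2.6]
grip_width: 0.632
grip_force: 30.0
```

>>> arm_command --pt "45 -35 0 0 0" --pt "45 -52 0 0 0" --pt "45 -58 0 15 0" --pt "45 -58 0 30 0" --pt "45 -58 0 40 0"

```text
time: 11.08
position: [0.4434, -0.0459, 0.0668]
tool_rot: [-2.224, -2.217, 0.003]
ft_force: [-0.9, 0.5, -2.5]
grip_width: 0.631
grip_force: 30.0
```

>>> arm_command --pt "45 0 0 6 0" --pt "45 0 0 10 0" --pt "45 0 0 12 0" --pt "45 0 0 14 0" --pt "45 0 0 14 0"

```text
time: 11.5
position: [0.4446, -0.0445, 0.0562]
tool_rot: [-2.22, -2.219, 0.003]
ft_force: [-8.7, -0.8, 18.6]
grip_width: 0.631
grip_force: 30.1
```

>>> arm_command --pt "65 0 0 0 0" --pt "87 0 0 0 0" --pt "87 0 0 0 0" --pt "87 0 0 0 0" --pt "87 0 0 0 0"

```text
time: 11.92
position: [0.4454, -0.0443, 0.0547]
tool_rot: [2.222, 2.22, 0.001]
ft_force: [1.2, -0.5, -0.2]
grip_width: 0.924
grip_force: 0.0
```

>>> arm_command --pt "87 0 0 -20 0" --pt "87 0 0 -50 0" --pt "87 0 0 -90 0" --pt "87 0 0 -110 0" --pt "87 0 0 -110 0"

```text
time: 12.33
position: [0.4485, -0.0443, 0.1691]
tool_rot: [2.219, 2.217, 0.013]
ft_force: [1.2, -0.3, 0.1]
grip_width: 1.0
grip_force: 0.0
```

Run:
```python
from h import *
p,d=get_image("top");cv2.imwrite("pics/t1.png",cv2.resize(p[150:290,140:450,::-1],None,fx=2.5,fy=2.5))
```

```text
(no output)
```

View pics/t1.png

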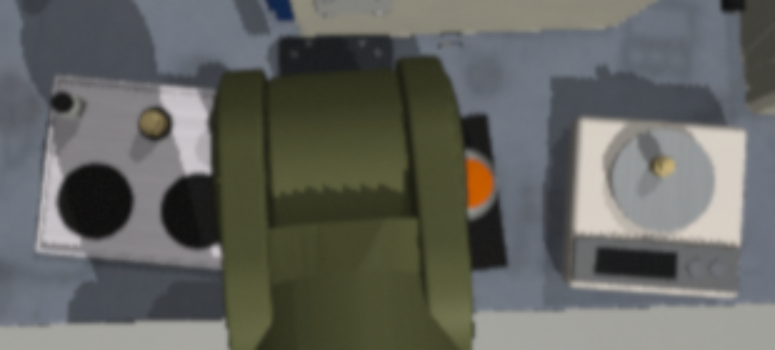

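Both caddy pads are free. The orange bottle stands on the mat at (480,183); the small bottle is hidden under the arm. Next I'll check the protrusions near the balance.

Run:
```python
from h import *
W=np.vstack([cloud(n,d)[d>0] for n in("top","scene") for d in [np.load(n+"0.npz")["d"]]])
x,y,z=W.T
for lim in(.54,.555,.57):
    m=(x>.47)&(x<lim)&(y<0)&(y>-.40)&(z>.06);print(lim,m.sum(),W[m].min(0) if m.any() else'',np.percentile(W[m],5,axis=0) if m.any() else '', W[m].max(0) if m.any() else '')
for y0 in np.arange(-.5,-.38,.01):
    m=(y>=y0)&(y<y0+.01)&(z>.08)&(z<.4)&(x>.35);print(round(y0,3),m.sum(),np.round(np.percentile(W[m][:,0],1),3) if m.sum() else '')
c=camera_params("wrist");p,d=get_image("wrist");W=cloud("wrist",d,c);x,y,z=W[...,0],W[...,1],W[...,2]
m=(abs(x-.455)<.02)&(abs(y+.3175)<.02)&(z>.058)
if m.sum()>9:print(m.sum(),cv2.minEnclosingCircle(W[m][:,:2].astype(np.float32)))
```

```text
0.54 13 [ 0.53688305 -0.28917083  0.31522532] [ 0.53723779 -0.28899775  0.3153784 ] [ 0.53964349 -0.27871836  0.32452041]
0.555 1703 [ 0.53688305 -0.29083347  0.26040103] [ 0.54413491 -0.2830916   0.3161471 ] [ 0.55499872 -0.03125896  0.46705409]
0.57 4922 [ 0.53688305 -0.29235655  0.2544974 ] [ 0.54878497 -0.27908323  0.27242586] [ 0.56999713 -0.01582627  0.57908392]
-0.5 1733 0.413
-0.49 1741 0.426
-0.48 1717 0.426
-0.47 2346 0.426
-0.46 2761 0.431
-0.45 1823 0.434
-0.44 1599 0.468
-0.43 2548 0.505
-0.42 8411 0.512
-0.41 344 0.518
-0.4 191 1.021
-0.39 108 1.022
```

>>> arm_command --pt "87 -10 -15 0 0" --pt "87 -40 -25 0 0" --pt "87 -80 -30 0 0" --pt "87 -120 -30 0 7" --pt "87 -160 -30 0 14"

```text
time: 12.85
position: [0.4134, -0.2053, 0.1631]
tool_rot: [-2.479, -1.926, -0.0]
ft_force: [0.5, 0.6, -0.3]
grip_width: 1.001
grip_force: 0.0
```

Run:
```python
from h import *
s=get_state();print(s["position"],s["tool_rot"])
```

```text
[ 0.41341323 -0.20532279  0.1631401 ] [-2.47917028e+00 -1.92633846e+00 -1.44805797e-04]
```

>>> arm_command --pt "87 0 0 0 7" --pt "87 0 0 0 14" --pt "87 0 0 0 21" --pt "87 0 0 0 28" --pt "87 0 0 0 35"

```text
time: 13.27
position: [0.4137, -0.2043, 0.1628]
tool_rot: [-2.946, -1.089, 0.005]
ft_force: [0.6, 0.6, -0.8]
grip_width: 0.994
grip_force: 0.0
```

>>> arm_command --pt "50 0 0 0 7" --pt "50 0 0 0 14" --pt "50 0 0 0 21" --pt "50 0 0 0 28" --pt "50 0 0 0 35"

```text
time: 13.68
position: [0.4137, -0.2041, 0.1628]
tool_rot: [-3.138, -0.153, 0.005]
ft_force: [-0.4, -0.8, 1.0]
grip_width: 0.707
grip_force: 0.0
```

>>> arm_command --pt "50 0 0 0 6" --pt "50 0 0 0 6"

```text
time: 13.85
position: [0.4138, -0.2042, 0.1629]
tool_rot: [3.141, -0.006, -0.005]
ft_force: [-0.4, -0.4, 0.3]
grip_width: 0.601
grip_force: 0.0
```

```bash
cat >> h.py <<'E'
def to_tool(x,y,z):
    from scipy.spatial.transform import Rotation as R
    s=get_state();return np.round(R.from_rotvec(s["tool_rot"]).inv().apply(np.array([x,y,z])-s["position"])*1000,1)
E
python3 - <<'E'
from h import *
np.set_printoptions(precision=4,suppress=True)
s=get_state();print(s["position"],s["tool_rot"],s["joint_positions"])
c=camera_params("wrist");p,d=get_image("wrist");W=cloud("wrist",d,c);x,y,z=W[...,0],W[...,1],W[...,2]
cv2.imwrite("pics/w2.png",p[:,:,::-1])
m=(abs(x-.455)<.025)&(abs(y+.3175)<.025)&(z>.053)&(z<.09)
print(m.sum(),cv2.minEnclosingCircle(W[m][:,:2].astype(np.float32)),np.percentile(W[m][:,2],[2,50,98]))
hsv=cv2.cvtColor(p,cv2.COLOR_RGB2HSV)
mp=(abs(z-.046)<.004)&(x>.38)&(x<.51)&(y>-.39)&(y<-.26)
q=W[mp];print("pan",mp.sum(),q.min(0),q.max(0),cv2.minEnclosingCircle(q[:,:2].astype(np.float32)))
E
```

```text
[ 0.4138 -0.2042  0.1629] [ 3.1414 -0.0061 -0.005 ] [-0.5456 -0.0887  0.9196  2.02    0.0777  1.1794 -1.2325]
763 ((0.4551313817501068, -0.31841349601745605), 0.008825967088341713) [0.0542 0.0656 0.0754]
pan 12373 [ 0.38   -0.3869  0.042 ] [ 0.4874 -0.2601  0.05  ] ((0.4155322015285492, -0.3235526382923126), 0.07230857759714127)
```

View pics/w2.png

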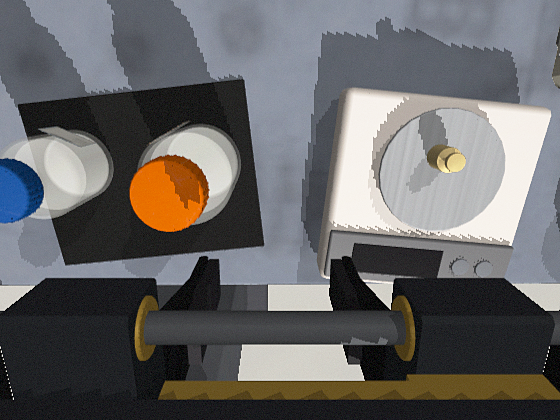

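Wrist view: both bottles stand on the mat, and the small weight at (450,160) is on the pan. It measures (0.455, -0.318).

>>> arm_command --pt "50 14 38 0 0" --pt "50 28 76 0 0" --pt "50 38 106 0 0" --pt "50 41 114 25 0" --pt "50 41 114 50 0"

```text
time: 14.32
position: [0.4562, -0.3227, 0.1141]
tool_rot: [3.136, -0.002, 0.001]
ft_force: [-0.0, 0.5, -1.2]
grip_width: 0.577
grip_force: 0.0
```

>>> arm_command --pt "50 0 0 20 0" --pt "50 0 0 35 0" --pt "50 0 0 42 0" --pt "50 0 0 46 0" --pt "50 0 0 46 0"

```text
time: 14.73
position: [0.4553, -0.3183, 0.0679]
tool_rot: [-3.141, -0.0, 0.002]
ft_force: [0.3, 0.3, 0.1]
grip_width: 0.575
grip_force: 0.0
```

Run:
```python
from h import *
np.set_printoptions(precision=4,suppress=True)
s=get_state();print(s["position"],s["tool_rot"],s["grip_width"])
print(to_tool(.455,-.3184,.0615))
```

```text
[ 0.4553 -0.3183  0.0679] [-3.1414 -0.0002  0.0023] 0.574863482088471
[-0.3  0.1  6.4]
```

>>> arm_command --pt "50 0 0 3 0" --pt "50 0 0 6 0" --pt "50 0 0 6 0"

```text
time: 14.98
position: [0.4561, -0.3184, 0.0628]
tool_rot: [-3.142, 0.001, -0.001]
ft_force: [0.6, -0.3, -0.4]
grip_width: 0.574
grip_force: 0.0
```

>>> arm_command --pt "5 0 0 6 0" --pt "5 0 0 6 0" --pt "5 0 0 6 0" --pt "5 0 0 6 0" --pt "5 0 0 6 0" --newtons 12

```text
time: 15.4
position: [0.4586, -0.3201, 0.0604]
tool_rot: [3.14, -0.002, 0.01]
ft_force: [-1.3, 2.9, 20.7]
grip_width: 0.281
grip_force: 10.3
```

I repeated the 6 mm offset by mistake, so the tips are pressing on the pan at about 20 N. I'll raise by 5 mm now.

>>> arm_command --pt "24 0 0 -3 0" --pt "24 0 0 -5 0" --pt "24 0 0 -5 0"

```text
time: 15.65
position: [0.4561, -0.3186, 0.0619]
tool_rot: [3.141, -0.001, 0.001]
ft_force: [-0.9, -0.5, 0.6]
grip_width: 0.276
grip_force: 0.0
```

Run:
```python
from h import *
np.set_printoptions(precision=4,suppress=True)
s=get_state();print(s["position"],s["tool_rot"],s["grip_width"],s["ft_force"],s["grip_force"])
p,d=get_image("wrist");cv2.imwrite("pics/w3.png",p[:,:,::-1])
```

```text
[ 0.4561 -0.3186  0.0619] [ 3.1415 -0.0013  0.0015] 0.2763069418864829 [-0.8616 -0.4575  0.5509] 0.0
```

View pics/w3.png

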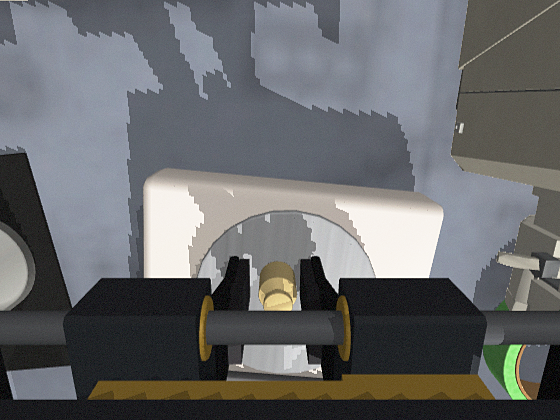

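The weight stands upright between the fingers at (278,285). Closing on it.

>>> arm_command --pt "5 0 0 0 0" --pt "5 0 0 0 0" --pt "5 0 0 0 0" --pt "5 0 0 0 0" --pt "5 0 0 0 0" --newtons 12

```text
time: 16.12
position: [0.4556, -0.3184, 0.0613]
tool_rot: [-3.141, 0.002, 0.001]
ft_force: [0.2, 0.4, -0.2]
grip_width: 0.187
grip_force: 12.0
```

>>> arm_command --pt "5 0 0 -4 0" --pt "5 0 0 -12 0" --pt "5 0 0 -25 0" --pt "5 0 0 -40 0" --pt "5 0 0 -40 0"

```text
time: 16.53
position: [0.4576, -0.3201, 0.1052]
tool_rot: [3.139, -0.002, 0.008]
ft_force: [0.9, -0.6, 0.0]
grip_width: 0.193
grip_force: 12.0
```

Run:
```python
from h import *
p,d=get_image("scene");cv2.imwrite("pics/s2.png",cv2.resize(p[170:310,320:480,::-1],None,fx=4,fy=4))
c=camera_params("wrist");p,d=get_image("wrist");W=cloud("wrist",d,c);q=W[(d>0)]
q=q[(abs(q[:,0]-.456)<.03)&(abs(q[:,1]+.319)<.008)&(q[:,2]>.06)&(q[:,2]<.14)]
print(len(q),np.percentile(q,[0,5,50,95,100],axis=0))
```

```text
1769 [[ 0.4468607  -0.32698307  0.08948356]
 [ 0.45482278 -0.32670339  0.09293642]
 [ 0.46144523 -0.31949969  0.10786543]
 [ 0.46515091 -0.31224352  0.11792356]
 [ 0.46697677 -0.31101783  0.13992463]]
```

View pics/s2.png

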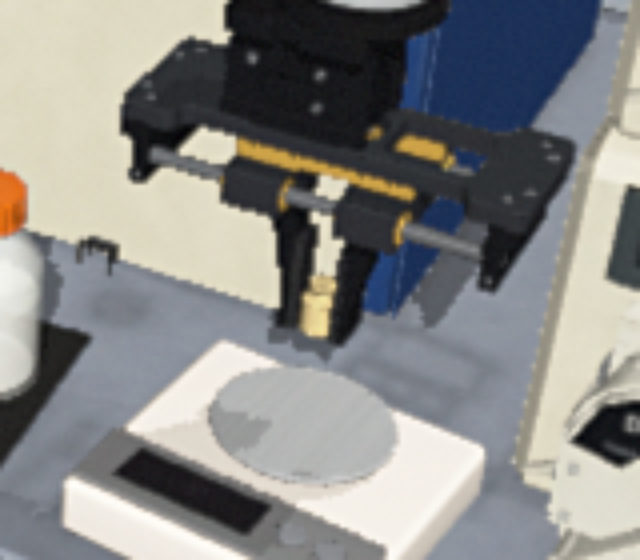

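The small weight is held upright by its body. I'll carry it over the mat to a temporary spot in the front of the caddy.

>>> arm_command --pt "5 0 0 -35 0" --pt "5 -5 -5 -65 0" --pt "5 -10 -35 -68 0" --pt "5 -15 -70 -68 0" --pt "5 -20 -110 -68 0"

```text
time: 17.05
position: [0.4352, -0.2091, 0.1693]
tool_rot: [3.14, -0.008, -0.0]
ft_force: [0.2, 1.4, -0.4]
grip_width: 0.183
grip_force: 12.0
```

>>> arm_command --pt "5 0 -40 0 0" --pt "5 0 -80 0 0" --pt "5 0 -120 0 0" --pt "5 0 -160 0 0" --pt "5 0 -200 0 0"

```text
time: 17.47
position: [0.4353, -0.0064, 0.1694]
tool_rot: [-3.14, 0.001, -0.0]
ft_force: [0.7, 0.0, 0.3]
grip_width: 0.185
grip_force: 12.0
```

>>> arm_command --pt "5 0 -40 0 0" --pt "5 0 -80 0 0" --pt "5 0 -115 0 0" --pt "5 0 -138 0 0" --pt "5 0 -138 0 0"

```text
time: 17.88
position: [0.435, 0.1351, 0.1689]
tool_rot: [-3.141, -0.011, 0.001]
ft_force: [0.1, -0.9, -0.2]
grip_width: 0.186
grip_force: 12.0
```

Run:
```python
from h import *
np.set_printoptions(precision=4,suppress=True)
s=get_state();print(s["position"],s["tool_rot"],s["grip_width"],s["joint_positions"])
print(to_tool(.4345,.13,.0223))
```

```text
[0.435  0.1351 0.1689] [-3.141  -0.0114  0.0011] 0.1864124782437785 [-0.9589 -0.0768  0.5816  2.0187  0.0446  1.1879 -1.9589]
[ -0.5   5.2 146.6]
```

>>> arm_command --pt "5 0 0 35 0" --pt "5 0 0 70 0" --pt "5 0 0 105 0" --pt "5 0 0 130 0" --pt "5 0 0 140 0"

```text
time: 18.3
position: [0.4332, 0.1274, 0.0259]
tool_rot: [3.138, -0.003, -0.009]
ft_force: [-0.6, -0.2, -0.7]
grip_width: 0.189
grip_force: 12.0
```

>>> arm_command --pt "5 0 0 2 0" --pt "5 0 0 4 0" --pt "5 0 0 6 0" --pt "5 0 0 6 0"

```text
time: 18.63
position: [0.4374, 0.13, 0.0247]
tool_rot: [-3.14, 0.002, -0.003]
ft_force: [-0.6, -0.5, -0.3]
grip_width: 0.191
grip_force: 12.0
```

>>> arm_command --pt "5 0 0 1 0" --pt "5 0 0 2 0" --pt "5 0 0 3 0" --pt "5 0 0 3 0" --pt "5 0 0 3 0"

```text
time: 19.05
position: [0.4367, 0.1298, 0.021]
tool_rot: [-3.141, 0.002, -0.001]
ft_force: [-0.7, 0.5, 2.2]
grip_width: 0.185
grip_force: 12.0
```

>>> arm_command --pt "25 0 0 0 0" --pt "40 0 0 0 0" --pt "40 0 0 0 0" --pt "40 0 0 0 0"

```text
time: 19.38
position: [0.4362, 0.1293, 0.0205]
tool_rot: [3.141, -0.002, -0.0]
ft_force: [-0.1, 0.1, 0.1]
grip_width: 0.397
grip_force: 0.2
```

>>> arm_command --pt "40 0 0 -15 0" --pt "40 0 0 -45 0" --pt "40 0 0 -85 0" --pt "40 0 0 -120 0" --pt "40 0 0 -120 0"

```text
time: 19.8
position: [0.4405, 0.131, 0.147]
tool_rot: [-3.135, 0.002, -0.016]
ft_force: [1.3, 0.9, -0.1]
grip_width: 0.461
grip_force: 0.0
```

>>> arm_command --pt "40 0 0 0 0"

```text
time: 19.88
position: [0.4377, 0.1303, 0.1426]
tool_rot: [-3.138, 0.001, -0.006]
ft_force: [-0.9, -0.3, -0.5]
grip_width: 0.46
grip_force: 0.0
```

Run:
```python
from h import *
np.set_printoptions(precision=4,suppress=True)
s=get_state();print(s["position"],s["tool_rot"],s["grip_width"])
c=camera_params("wrist");p,d=get_image("wrist");W=cloud("wrist",d,c);x,y,z=W[...,0],W[...,1],W[...,2]
cv2.imwrite("pics/w4.png",p[:,:,::-1])
for n,(a,b),zz in(("lw",(.507,.121),.012),("lwt",(.507,.121),.035),("sw",(.4367,.13),.012)):
    m=(abs(x-a)<.025)&(abs(y-b)<.025)&(z>zz)&(z<.06)
    if m.sum()>3:print(n,m.sum(),cv2.minEnclosingCircle(W[m][:,:2].astype(np.float32)),np.percentile(W[m][:,2],[2,98]))
```

```text
[0.4377 0.1303 0.1426] [-3.1384  0.0014 -0.0061] 0.45974004380673233
lw 854 ((0.5072104930877686, 0.1212306022644043), 0.011055477894842625) [0.0283 0.0433]
lwt 484 ((0.507226824760437, 0.12113344669342041), 0.007945321500301361) [0.0402 0.0434]
sw 483 ((0.43614163994789124, 0.1307857781648636), 0.008614899590611458) [0.0135 0.0354]
```

View pics/w4.png

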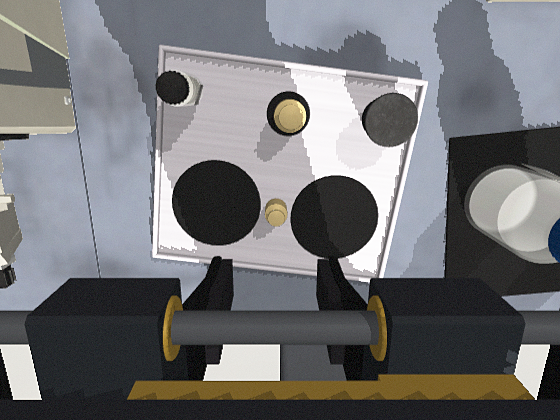

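Wrist view: the small weight stands at (275,212), the large one at (289,114) and the stopper at (390,118). The measured position of the large weight is (0.507, 0.121).

>>> arm_command --pt "40 35 4 0 0" --pt "40 65 8 0 0" --pt "40 70 9 30 0" --pt "40 70 9 65 0" --pt "40 70 9 90 0"

```text
time: 20.35
position: [0.5045, 0.119, 0.0466]
tool_rot: [3.139, -0.004, -0.006]
ft_force: [-1.1, 0.0, -0.6]
grip_width: 0.462
grip_force: 0.0
```

>>> arm_command --pt "40 0 0 10 0" --pt "40 0 0 18 0" --pt "40 0 0 24 0" --pt "40 0 0 24 0"

```text
time: 20.68
position: [0.506, 0.1203, 0.026]
tool_rot: [3.141, -0.002, -0.001]
ft_force: [-0.6, -0.1, 0.2]
grip_width: 0.457
grip_force: 0.0
```

Run:
```python
from h import *
s=get_state();print(s["position"],to_tool(.5072,.1212,.0230))
```

```text
[0.50598178 0.12034568 0.0260442 ] [ 1.2 -0.9  3. ]
```

>>> arm_command --pt "40 1 -1 2 0" --pt "40 1 -1 3 0" --pt "40 1 -1 3 0"

```text
time: 20.93
position: [0.508, 0.1219, 0.0245]
tool_rot: [-3.14, 0.001, -0.003]
ft_force: [0.7, 0.5, 0.1]
grip_width: 0.463
grip_force: 0.0
```

>>> arm_command --pt "8 0 0 0 0" --pt "8 0 0 0 0" --pt "8 0 0 0 0" --pt "8 0 0 0 0" --pt "8 0 0 0 0" --newtons 15

```text
time: 21.35
position: [0.5074, 0.1212, 0.0238]
tool_rot: [-3.142, 0.002, -0.0]
ft_force: [-0.5, -0.4, 1.9]
grip_width: 0.241
grip_force: 15.0
```

>>> arm_command --pt "8 0 0 0 0" --pt "8 0 0 0 0"

```text
time: 21.52
position: [0.5074, 0.1212, 0.0238]
tool_rot: [3.142, -0.002, 0.0]
ft_force: [-0.2, -1.0, 4.1]
grip_width: 0.239
grip_force: 15.0
```

>>> arm_command --pt "8 0 0 -5 0" --pt "8 0 0 -15 0" --pt "8 0 0 -40 0" --pt "8 0 0 -75 0" --pt "8 0 0 -110 0"

```text
time: 21.93
position: [0.5064, 0.121, 0.1347]
tool_rot: [3.14, -0.002, -0.002]
ft_force: [0.7, -0.0, -1.2]
grip_width: 0.234
grip_force: 14.9
```

>>> arm_command --pt "8 0 0 -25 0" --pt "8 0 0 -40 0" --pt "8 0 0 -40 0"

```text
time: 22.18
position: [0.5097, 0.1221, 0.178]
tool_rot: [-3.137, 0.002, -0.011]
ft_force: [1.2, -0.6, -0.5]
grip_width: 0.237
grip_force: 14.9
```

Run:
```python
from h import *
np.set_printoptions(precision=4,suppress=True)
s=get_state();print(s["position"],s["tool_rot"],s["grip_width"],s["joint_positions"])
p,d=get_image("top");W=cloud("top",d);x,y,z=W[...,0],W[...,1],W[...,2]
c=camera_params("wrist");p,d=get_image("wrist");cv2.imwrite("pics/w5.png",p[:,:,::-1]);W=cloud("wrist",d,c);x,y,z=W[...,0],W[...,1],W[...,2]
m=(p.max(2)<60)&(np.hypot(x-.5085,y-.121)<.03)&(abs(z-.006)<.006)
q=W[m]
if len(q)>9: print("pad",len(q),q.mean(0),cv2.minEnclosingCircle(q[:,:2].astype(np.float32)))
```

```text
[0.5097 0.1221 0.178 ] [-3.1375  0.0019 -0.0107] 0.2370030785385258 [-0.9333  0.0897  0.6885  1.8675 -0.0636  1.1979 -1.796 ]
pad 952 [0.5084 0.1218 0.0075] ((0.5081816911697388, 0.12191324681043625), 0.015762904658913612)
```

View pics/w5.png

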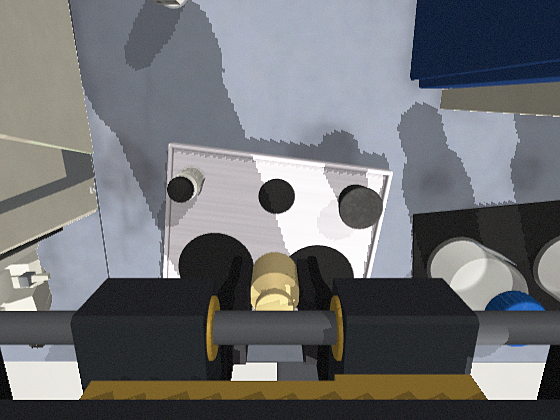

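The large weight is held and the pad is empty, centred at (0.508, 0.1218). Now to the pan.

>>> arm_command --pt "8 -20 10 0 0" --pt "8 -40 35 0 0" --pt "8 -55 72 0 0" --pt "8 -65 110 0 0" --pt "8 -65 150 0 0"

```text
time: 22.7
position: [0.4387, -0.029, 0.1715]
tool_rot: [-3.141, -0.003, 0.007]
ft_force: [0.5, 0.1, -1.5]
grip_width: 0.236
grip_force: 14.9
```

>>> arm_command --pt "8 0 40 0 0" --pt "8 0 80 0 0" --pt "8 0 120 0 0" --pt "8 0 160 0 0" --pt "8 0 200 0 0"

```text
time: 23.12
position: [0.4404, -0.2298, 0.1725]
tool_rot: [-3.14, 0.001, 0.001]
ft_force: [0.6, 0.7, -1.2]
grip_width: 0.235
grip_force: 14.9
```

>>> arm_command --pt "8 0 40 0 0" --pt "8 0 75 0 0" --pt "8 0 94 0 0" --pt "8 0 94 0 0" --pt "8 0 94 0 0"

```text
time: 23.53
position: [0.4399, -0.3234, 0.1719]
tool_rot: [3.141, -0.008, -0.006]
ft_force: [0.2, 0.4, -1.6]
grip_width: 0.239
grip_force: 14.9
```

Run:
```python
from h import *
np.set_printoptions(precision=4,suppress=True)
s=get_state();print(s["position"],s["grip_width"])
c=camera_params("wrist");p,d=get_image("wrist");W=cloud("wrist",d,c);x,y,z=W[...,0],W[...,1],W[...,2]
m=(abs(z-.0465)<.0025)&(np.hypot(x-.4434,y+.3233)<.055);q=W[m]
print("pan",m.sum(),cv2.minEnclosingCircle(q[:,:2].astype(np.float32)))
print(to_tool(.4430,-.3235,.0648))
```

```text
[ 0.4399 -0.3234  0.1719] 0.2387274767496442
pan 10311 ((0.44270554184913635, -0.3231097459793091), 0.04516127333045006)
[  2.6   1.7 107.3]
```

Pan confirmed at (0.4427, -0.3231), radius 45 mm.

>>> arm_command --pt "8 3 0 30 0" --pt "8 3 0 65 0" --pt "8 3 0 90 0" --pt "8 3 0 100 0" --pt "8 3 0 104 0"

```text
time: 24.0
position: [0.444, -0.3199, 0.0675]
tool_rot: [-3.139, -0.002, 0.005]
ft_force: [-0.0, -0.2, -1.0]
grip_width: 0.236
grip_force: 14.9
```

>>> arm_command --pt "8 0 0 0 0" --pt "8 0 0 1 0" --pt "8 0 0 2 0" --pt "8 0 0 2 0"

```text
time: 24.33
position: [0.4457, -0.3228, 0.0688]
tool_rot: [3.141, -0.001, 0.004]
ft_force: [-1.4, 0.4, -0.8]
grip_width: 0.236
grip_force: 14.9
```

>>> arm_command --pt "8 -2 0 2 0" --pt "8 -2 0 4 0" --pt "8 -2 0 4 0" --pt "8 -2 0 4 0"

```text
time: 24.67
position: [0.4428, -0.3228, 0.0639]
tool_rot: [3.142, -0.002, 0.001]
ft_force: [-0.6, 0.4, 2.2]
grip_width: 0.241
grip_force: 15.0
```

>>> arm_command --pt "8 0 0 1 0" --pt "8 0 0 1 0" --pt "8 0 0 1 0"

```text
time: 24.92
position: [0.4429, -0.3228, 0.0637]
tool_rot: [-3.141, 0.002, -0.001]
ft_force: [-2.7, 2.2, 10.7]
grip_width: 0.242
grip_force: 15.1
```

>>> arm_command --pt "28 0 0 -1 0" --pt "40 0 0 -1 0" --pt "40 0 0 -1 0" --pt "40 0 0 -1 0" --pt "40 0 0 -1 0"

```text
time: 25.33
position: [0.4427, -0.3224, 0.0633]
tool_rot: [-3.142, 0.002, 0.0]
ft_force: [0.9, 0.1, 0.2]
grip_width: 0.449
grip_force: 0.0
```

>>> arm_command --pt "40 0 0 -15 0" --pt "40 0 0 -50 0" --pt "40 0 0 -90 0" --pt "40 0 0 -109 0" --pt "40 0 0 -109 0"

```text
time: 25.75
position: [0.445, -0.325, 0.1781]
tool_rot: [3.138, -0.003, 0.013]
ft_force: [0.4, -0.2, 0.1]
grip_width: 0.461
grip_force: 0.0
```

Run:
```python
from h import *
print(get_state()["position"])
c=camera_params("wrist");p,d=get_image("wrist");W=cloud("wrist",d,c);x,y,z=W[...,0],W[...,1],W[...,2]
m=(np.hypot(x-.443,y+.323)<.025)&(z>.055)&(z<.09);q=W[m]
print("lw",m.sum(),cv2.minEnclosingCircle(q[:,:2].astype(np.float32)),q[:,2].max())
```

```text
[ 0.44501042 -0.32498897  0.17805057]
lw 848 ((0.4430597722530365, -0.32201066613197327), 0.011218913830816746) 0.08395498856999042
```

>>> arm_command --pt "40 -6 -40 0 0" --pt "40 -6 -80 0 0" --pt "40 -6 -120 0 0" --pt "40 -6 -160 0 0" --pt "40 -6 -200 0 0"

```text
time: 26.22
position: [0.436, -0.1204, 0.1722]
tool_rot: [-3.14, 0.002, -0.0]
ft_force: [1.1, 0.4, 0.1]
grip_width: 0.459
grip_force: 0.0
```

>>> arm_command --pt "40 0 -40 0 0" --pt "40 0 -80 0 0" --pt "40 0 -120 0 0" --pt "40 0 -160 0 0" --pt "40 0 -200 0 0"

```text
time: 26.63
position: [0.436, 0.0792, 0.1719]
tool_rot: [-3.141, 0.002, 0.002]
ft_force: [0.7, -0.6, -0.1]
grip_width: 0.46
grip_force: 0.0
```

>>> arm_command --pt "40 0 -35 0 0" --pt "40 0 -53 20 0" --pt "40 0 -53 50 0" --pt "40 0 -53 50 0" --pt "40 0 -53 50 0"

```text
time: 27.05
position: [0.4355, 0.1293, 0.121]
tool_rot: [3.138, -0.002, -0.006]
ft_force: [0.0, -0.5, 0.3]
grip_width: 0.462
grip_force: 0.0
```

Run:
```python
from h import *
np.set_printoptions(precision=4,suppress=True)
s=get_state();print(s["position"],s["tool_rot"])
c=camera_params("wrist");p,d=get_image("wrist");W=cloud("wrist",d,c);x,y,z=W[...,0],W[...,1],W[...,2]
m=(np.hypot(x-.436,y-.1305)<.02)&(z>.012)&(z<.05);q=W[m]
print("sw",m.sum(),cv2.minEnclosingCircle(q[:,:2].astype(np.float32)),q[:,2].max())
print(to_tool(.4363,.1305,.0213))
```

```text
[0.4355 0.1293 0.121 ] [ 3.1382 -0.0022 -0.0065]
sw 571 ((0.4362848997116089, 0.1307559609413147), 0.008648590184748173) 0.037158537071717956
[ -0.5  -1.1 101.2]
```

The large weight is within about 1 mm of the pan centre. Next I'll fetch the small weight.

>>> arm_command --pt "40 1 0 35 0" --pt "40 1 0 70 0" --pt "40 1 0 92 0" --pt "40 1 0 97 0" --pt "40 1 0 97 0"

```text
time: 27.52
position: [0.4382, 0.1296, 0.0256]
tool_rot: [3.141, -0.004, -0.002]
ft_force: [0.9, -0.4, 0.2]
grip_width: 0.46
grip_force: 0.0
```

>>> arm_command --pt "40 0 0 0 0" --pt "40 0 0 0 0"

```text
time: 27.68
position: [0.4401, 0.1311, 0.0277]
tool_rot: [-3.139, 0.003, -0.005]
ft_force: [0.4, -0.4, 0.5]
grip_width: 0.458
grip_force: 0.0
```

>>> arm_command --pt "40 -2 0 2 0" --pt "40 -2 0 4 0" --pt "40 -2 0 4 0" --pt "40 -2 0 4 0"

```text
time: 28.02
position: [0.4363, 0.1307, 0.0219]
tool_rot: [-3.141, 0.002, -0.001]
ft_force: [0.4, 0.0, -0.0]
grip_width: 0.46
grip_force: 0.0
```

>>> arm_command --pt "5 0 0 0 0" --pt "5 0 0 0 0" --pt "5 0 0 0 0" --pt "5 0 0 0 0" --pt "5 0 0 0 0" --newtons 12

```text
time: 28.43
position: [0.4363, 0.1305, 0.0216]
tool_rot: [3.142, -0.002, 0.0]
ft_force: [-0.5, -0.4, -0.6]
grip_width: 0.188
grip_force: 12.0
```

>>> arm_command --pt "5 0 0 0 0" --pt "5 0 0 0 0" --pt "5 0 0 -5 0" --pt "5 0 0 -20 0" --pt "5 0 0 -40 0"

```text
time: 28.85
position: [0.435, 0.1297, 0.0611]
tool_rot: [3.139, -0.002, -0.004]
ft_force: [-0.5, 0.4, -0.3]
grip_width: 0.193
grip_force: 12.0
```

>>> arm_command --pt "5 20 3 0 0" --pt "5 50 6 0 0" --pt "5 68 9 0 0" --pt "5 72 9 0 0" --pt "5 72 9 0 0"

```text
time: 29.27
position: [0.5091, 0.1209, 0.0617]
tool_rot: [3.141, -0.004, 0.001]
ft_force: [-0.6, -0.4, -0.8]
grip_width: 0.188
grip_force: 12.0
```

>>> arm_command --pt "5 0 0 15 0" --pt "5 0 0 28 0" --pt "5 0 0 36 0" --pt "5 0 0 37 0" --pt "5 0 0 37 0"

```text
time: 29.68
position: [0.507, 0.1213, 0.0238]
tool_rot: [3.141, -0.001, -0.003]
ft_force: [0.8, 0.2, -1.0]
grip_width: 0.186
grip_force: 12.0
```

>>> arm_command --pt "5 0 0 0 0" --pt "5 0 0 0 0"

```text
time: 29.85
position: [0.5086, 0.1216, 0.0251]
tool_rot: [-3.141, 0.002, -0.001]
ft_force: [0.5, -0.7, -0.5]
grip_width: 0.187
grip_force: 12.0
```

>>> arm_command --pt "5 0 0 1 0" --pt "5 0 0 3 0" --pt "5 0 0 4 0" --pt "5 0 0 4 0"

```text
time: 30.18
position: [0.5088, 0.1216, 0.0215]
tool_rot: [-3.141, 0.002, -0.001]
ft_force: [-1.3, -0.8, 6.2]
grip_width: 0.189
grip_force: 12.0
```

>>> arm_command --pt "22 0 0 0 0" --pt "40 0 0 0 0" --pt "40 0 0 0 0" --pt "40 0 0 0 0" --pt "40 0 0 0 0"

```text
time: 30.6
position: [0.5083, 0.1214, 0.0205]
tool_rot: [3.142, -0.002, 0.0]
ft_force: [0.8, -0.2, -0.2]
grip_width: 0.428
grip_force: 0.2
```

>>> arm_command --pt "40 0 0 -15 0" --pt "40 0 0 -50 0" --pt "40 0 0 -90 0" --pt "40 0 0 -130 0" --pt "40 0 0 -150 0"

```text
time: 31.02
position: [0.5103, 0.1215, 0.1751]
tool_rot: [-3.139, 0.003, -0.009]
ft_force: [0.6, 0.3, -0.8]
grip_width: 0.459
grip_force: 0.0
```

Run:
```python
from h import *
np.set_printoptions(precision=4,suppress=True)
s=get_state();print(s["position"],s["tool_rot"])
c=camera_params("wrist");p,d=get_image("wrist");W=cloud("wrist",d,c);x,y,z=W[...,0],W[...,1],W[...,2]
m=(np.hypot(x-.508,y-.1218)<.02)&(z>.014)&(z<.05);q=W[m]
print("sw",m.sum(),cv2.minEnclosingCircle(q[:,:2].astype(np.float32)),q[:,2].max())
```

```text
[0.5103 0.1215 0.1751] [-3.1388  0.0028 -0.0085]
sw 374 ((0.5084254741668701, 0.12239155918359756), 0.008583701215684414) 0.03647329342299849
```

The small weight is centred on the pad. Now I'll spin back and collect the bottles.

>>> arm_command --pt "87 -25 30 0 0" --pt "87 -50 60 0 0" --pt "87 -73 91 0 0" --pt "87 -73 91 0 -7" --pt "87 -73 91 0 -14"

```text
time: 31.48
position: [0.4339, 0.0289, 0.1702]
tool_rot: [-3.115, -0.385, -0.0]
ft_force: [0.7, 1.0, 0.5]
grip_width: 0.756
grip_force: 0.0
```

>>> arm_command --pt "87 0 0 0 -7" --pt "87 0 0 0 -14" --pt "87 0 0 0 -21" --pt "87 0 0 0 -28" --pt "87 0 0 0 -35"

```text
time: 31.9
position: [0.4349, 0.0304, 0.1701]
tool_rot: [-2.855, -1.31, 0.001]
ft_force: [0.9, -0.3, -0.1]
grip_width: 0.995
grip_force: 0.0
```

>>> arm_command --pt "87 0 0 0 -7" --pt "87 0 0 0 -14" --pt "87 0 0 0 -21" --pt "87 0 0 0 -28" --pt "87 0 0 0 -35"

```text
time: 32.32
position: [0.4349, 0.0304, 0.1701]
tool_rot: [-2.329, -2.107, 0.001]
ft_force: [0.1, -0.0, 0.3]
grip_width: 1.004
grip_force: 0.0
```

>>> arm_command --pt "87 0 0 0 -6" --pt "87 0 0 0 -6" --pt "87 0 0 0 -6"

```text
time: 32.57
position: [0.435, 0.0306, 0.1703]
tool_rot: [-2.225, -2.217, -0.0]
ft_force: [-0.5, -1.0, 0.3]
grip_width: 1.002
grip_force: 0.0
```

Run:
```python
from h import *
np.set_printoptions(precision=4,suppress=True)
s=get_state();print(s["position"],s["tool_rot"],s["grip_width"])
print(to_tool(.4454,-.0443,.12),to_tool(.4454,-.0443,.0555))
```

```text
[0.435  0.0306 0.1703] [-2.2254 -2.2168 -0.    ] 1.0017361404569824
[-74.9  10.8  50.3] [-74.9  10.8 114.8]
```

>>> arm_command --pt "87 -35 5 0 0" --pt "87 -68 10 0 0" --pt "87 -75 11 0 0" --pt "87 -75 11 25 0" --pt "87 -75 11 55 0"

```text
time: 32.98
position: [0.4483, -0.0448, 0.1166]
tool_rot: [2.227, 2.214, 0.011]
ft_force: [-0.1, 1.6, -0.9]
grip_width: 0.997
grip_force: 0.0
```

>>> arm_command --pt "87 0 0 25 0" --pt "87 0 0 45 0" --pt "87 0 0 58 0" --pt "87 0 0 58 0" --pt "87 0 0 58 0"

```text
time: 33.4
position: [0.4455, -0.0451, 0.0572]
tool_rot: [2.225, 2.217, -0.004]
ft_force: [-0.1, -0.8, -0.2]
grip_width: 1.002
grip_force: 0.0
```

>>> arm_command --pt "45 0 0 0 0" --pt "45 0 0 0 0" --pt "45 0 0 0 0" --pt "45 0 0 0 0" --pt "45 0 0 0 0" --newtons 30

```text
time: 33.82
position: [0.4465, -0.0442, 0.0581]
tool_rot: [-2.222, -2.22, -0.003]
ft_force: [0.1, 0.2, 0.1]
grip_width: 0.704
grip_force: 0.0
```

>>> arm_command --pt "45 0 0 0 0" --pt "45 0 0 0 0" --pt "45 0 0 0 0" --pt "45 0 0 0 0" --pt "45 0 0 0 0"

```text
time: 34.23
position: [0.4457, -0.0443, 0.0577]
tool_rot: [-2.222, -2.219, 0.001]
ft_force: [-3.4, 2.0, 6.3]
grip_width: 0.629
grip_force: 30.0
```

Run:
```python
from h import *
print(to_tool(.4396,.1787,.11),get_state()["grip_width"])
```

```text
[223.   -6.4 -52.1] 0.6286516256840844
```

>>> arm_command --pt "45 0 0 -5 0" --pt "45 0 0 -20 0" --pt "45 5 0 -45 0" --pt "45 40 -1 -50 0" --pt "45 80 -2 -50 0"

```text
time: 34.65
position: [0.4464, 0.0348, 0.11]
tool_rot: [2.229, 2.213, 0.011]
ft_force: [1.5, 1.1, -3.0]
grip_width: 0.628
grip_force: 30.0
```

>>> arm_command --pt "45 40 -1 0 0" --pt "45 80 -2 0 0" --pt "45 120 -3 0 0" --pt "45 140 -4 0 0" --pt "45 143 -4 0 0"

```text
time: 35.07
position: [0.4397, 0.1835, 0.1077]
tool_rot: [2.214, 2.228, 0.002]
ft_force: [-0.0, 0.2, -2.6]
grip_width: 0.631
grip_force: 30.0
```

>>> arm_command --pt "45 0 0 10 0" --pt "45 0 0 25 0" --pt "45 0 0 38 0" --pt "45 0 0 43 0" --pt "45 0 0 43 0"

```text
time: 35.48
position: [0.4395, 0.1759, 0.0631]
tool_rot: [2.226, 2.217, -0.005]
ft_force: [-0.5, -0.1, -1.4]
grip_width: 0.63
grip_force: 30.0
```

>>> arm_command --pt "45 0 0 0 0" --pt "45 0 0 0 0"

```text
time: 35.65
position: [0.441, 0.1779, 0.0651]
tool_rot: [2.224, 2.219, 0.002]
ft_force: [-0.1, -0.1, -2.1]
grip_width: 0.629
grip_force: 30.0
```

Run:
```python
from h import *
print(to_tool(.4396,.1787,.0607),get_state()["ft_force"])
```

```text
[ 0.8 -1.4  4.4] [-0.10918075 -0.0677011  -2.14094082]
```

>>> arm_command --pt "45 0 -1 2 0" --pt "45 0 -1 4 0" --pt "45 0 -1 5 0" --pt "45 0 -1 5 0"

```text
time: 35.98
position: [0.4397, 0.1788, 0.0607]
tool_rot: [-2.222, -2.22, -0.001]
ft_force: [-3.3, -1.0, 8.9]
grip_width: 0.63
grip_force: 30.0
```

>>> arm_command --pt "45 0 0 0 0"

```text
time: 36.07
position: [0.4397, 0.1788, 0.0607]
tool_rot: [-2.222, -2.22, -0.001]
ft_force: [-3.5, -2.2, 8.4]
grip_width: 0.628
grip_force: 30.0
```

>>> arm_command --pt "65 0 0 0 0" --pt "87 0 0 0 0" --pt "87 0 0 0 0" --pt "87 0 0 0 0" --pt "87 0 0 0 0"

```text
time: 36.48
position: [0.4394, 0.1786, 0.0596]
tool_rot: [2.222, 2.22, 0.0]
ft_force: [-0.5, -0.1, 0.1]
grip_width: 0.92
grip_force: 0.0
```

>>> arm_command --pt "87 0 0 -20 0" --pt "87 0 0 -50 0" --pt "87 0 0 -90 0" --pt "87 0 0 -110 0" --pt "87 -20 0 -110 0"

```text
time: 36.9
position: [0.442, 0.1631, 0.1743]
tool_rot: [2.217, 2.225, 0.015]
ft_force: [0.7, 0.8, -0.8]
grip_width: 1.001
grip_force: 0.0
```

>>> arm_command --pt "87 -40 1 0 0" --pt "87 -80 2 0 0" --pt "87 -120 3 0 0" --pt "87 -160 4 0 0" --pt "87 -200 5 0 0"

```text
time: 37.32
position: [0.4438, -0.0432, 0.1695]
tool_rot: [-2.221, -2.22, -0.003]
ft_force: [1.5, 0.3, 0.1]
grip_width: 0.996
grip_force: 0.0
```

>>> arm_command --pt "87 -40 0 0 0" --pt "87 -80 0 0 0" --pt "87 -100 1 0 0" --pt "87 -103 1 0 0" --pt "87 -103 1 0 0"

```text
time: 37.73
position: [0.4447, -0.1461, 0.1696]
tool_rot: [2.227, 2.215, -0.001]
ft_force: [0.4, 0.7, -0.1]
grip_width: 0.998
grip_force: 0.0
```

Run:
```python
from h import *
print(get_state()["position"],to_tool(.4452,-.1444,.0685))
```

```text
[ 0.44470336 -0.1460599   0.1695515 ] [  1.7   0.5 101.1]
```

>>> arm_command --pt "87 0 0 30 0" --pt "87 0 0 65 0" --pt "87 0 0 90 0" --pt "87 0 0 100 0" --pt "87 0 0 100 0"

```text
time: 38.15
position: [0.4424, -0.1425, 0.0666]
tool_rot: [-2.217, -2.219, 0.009]
ft_force: [-0.9, 0.3, 0.0]
grip_width: 0.999
grip_force: 0.0
```

>>> arm_command --pt "50 0 0 0 0" --pt "50 0 0 0 0" --pt "50 0 0 0 0" --pt "50 0 0 0 0" --pt "50 0 0 0 0" --newtons 30

```text
time: 38.57
position: [0.4456, -0.144, 0.0703]
tool_rot: [2.222, 2.221, 0.003]
ft_force: [-2.0, 0.1, 1.6]
grip_width: 0.709
grip_force: 1.3
```

>>> arm_command --pt "50 0 0 0 0" --pt "50 0 0 0 0" --pt "50 0 0 0 0" --pt "50 0 0 0 0" --pt "50 0 0 0 0"

```text
time: 38.98
position: [0.4455, -0.1442, 0.0703]
tool_rot: [-2.222, -2.22, -0.002]
ft_force: [-1.0, 1.6, 6.4]
grip_width: 0.693
grip_force: 30.0
```

Run:
```python
from h import *
print(get_state()["position"],to_tool(.4297,.084,.125))
```

```text
[ 0.44551387 -0.14417018  0.07025603] [228.2 -16.  -54.5]
```

>>> arm_command --pt "50 0 0 -5 0" --pt "50 0 0 -20 0" --pt "50 5 0 -45 0" --pt "50 40 -3 -50 0" --pt "50 80 -6 -50 0"

```text
time: 39.4
position: [0.4406, -0.0665, 0.1216]
tool_rot: [2.228, 2.21, 0.007]
ft_force: [1.2, 2.3, -2.5]
grip_width: 0.695
grip_force: 30.0
```

>>> arm_command --pt "50 40 -3 0 0" --pt "50 80 -6 0 0" --pt "50 120 -9 0 0" --pt "50 143 -10 0 0" --pt "50 148 -10 0 0"

```text
time: 39.82
position: [0.4282, 0.0882, 0.1195]
tool_rot: [-2.215, -2.227, -0.002]
ft_force: [-0.0, -0.9, -2.5]
grip_width: 0.696
grip_force: 30.0
```

>>> arm_command --pt "50 0 0 10 0" --pt "50 0 0 25 0" --pt "50 0 0 38 0" --pt "50 0 0 43 0" --pt "50 0 0 43 0"

```text
time: 40.23
position: [0.428, 0.0814, 0.075]
tool_rot: [-2.225, -2.217, 0.006]
ft_force: [-0.3, 0.2, -2.3]
grip_width: 0.695
grip_force: 30.0
```

>>> arm_command --pt "50 0 0 0 0" --pt "50 0 0 0 0"

```text
time: 40.4
position: [0.4298, 0.083, 0.077]
tool_rot: [2.224, 2.219, 0.001]
ft_force: [1.0, -0.6, -1.9]
grip_width: 0.698
grip_force: 30.0
```

Run:
```python
from h import *
print(to_tool(.4297,.084,.0733),get_state()["ft_force"])
```

```text
[ 1.  -0.1  3.7] [ 0.95888794 -0.57076621 -1.90891731]
```

>>> arm_command --pt "50 0 0 2 0" --pt "50 0 0 4 0" --pt "50 0 0 5 0" --pt "50 0 0 5 0"

```text
time: 40.73
position: [0.43, 0.0839, 0.0732]
tool_rot: [-2.222, -2.22, -0.001]
ft_force: [-4.7, -1.8, 13.8]
grip_width: 0.691
grip_force: 30.0
```

>>> arm_command --pt "72 0 0 0 0" --pt "87 0 0 0 0" --pt "87 0 0 0 0" --pt "87 0 0 0 0" --pt "87 0 0 0 0"

```text
time: 41.15
position: [0.4293, 0.0835, 0.0716]
tool_rot: [2.223, 2.22, 0.0]
ft_force: [0.1, 0.3, 0.5]
grip_width: 0.96
grip_force: 0.0
```

>>> arm_command --pt "87 0 0 -20 0" --pt "87 0 0 -50 0" --pt "87 0 0 -90 0" --pt "87 0 0 -110 0" --pt "87 -20 0 -110 0"

```text
time: 41.57
position: [0.4321, 0.0675, 0.1862]
tool_rot: [2.216, 2.225, 0.015]
ft_force: [0.7, -0.7, 0.3]
grip_width: 0.996
grip_force: 0.0
```

>>> arm_command --pt "87 -40 0 -10 0" --pt "87 -80 5 -20 0" --pt "87 -115 10 -20 0" --pt "87 -130 10 -20 0" --pt "87 -130 10 -20 0"

```text
time: 41.98
position: [0.4392, -0.0709, 0.2019]
tool_rot: [2.231, 2.212, 0.002]
ft_force: [-0.1, 0.5, 0.9]
grip_width: 1.001
grip_force: 0.0
```

Run:
```python
from h import *
np.set_printoptions(precision=4,suppress=True)
print(get_state()["position"])
p,d=get_image("top");W=cloud("top",d);x,y,z=W[...,0],W[...,1],W[...,2];A=np.load("top0.npz");V=cloud("top",A["d"])
cv2.imwrite("pics/t9.png",cv2.resize(p[150:290,140:450,::-1],None,fx=2.5,fy=2.5))
for n,c,zl,zh,r in(("orange",(.4297,.081),.11,.13,.03),("blue",(.4385,.177),.097,.113,.03),("vial",(.525,.191),.03,.07,.025),("stop",(.505,.053),.025,.05,.03),("pan w",(.443,-.323),.058,.09,.02),("pad w",(.508,.122),.02,.05,.02)):
    f=lambda U:U[(np.hypot(U[...,0]-c[0],U[...,1]-c[1])<r)&(U[...,2]>zl)&(U[...,2]<zh)]
    for U in(V,W):
        q=f(U);print(n,len(q),q.mean(0) if len(q) else '')
```

```text
[ 0.4392 -0.0709  0.2019]
orange 327 [0.4296 0.0813 0.1209]
orange 331 [0.4296 0.0804 0.1207]
blue 264 [0.4387 0.1767 0.1057]
blue 263 [0.4387 0.1765 0.1057]
vial 102 [0.5247 0.1894 0.0508]
vial 100 [0.5246 0.1896 0.0509]
stop 203 [0.5053 0.0529 0.0344]
stop 205 [0.5052 0.0529 0.0343]
pan w 56 [ 0.4547 -0.3174  0.0685]
pan w 108 [ 0.4436 -0.3193  0.0736]
pad w 81 [0.507  0.1181 0.0351]
pad w 45 [0.5082 0.1202 0.0298]
```

View pics/t9.png

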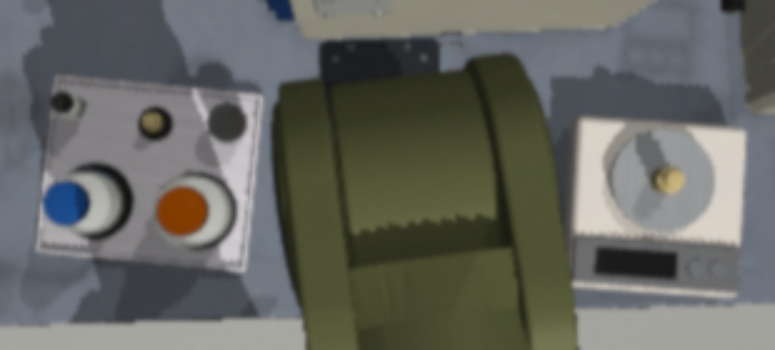

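Everything is in place: both bottles are within 1 mm of where they stood, the large weight is on the pan at (668,180) and the small weight is on the pad at (153,122).

>>> arm_command --pt "87 0 0 0 0" --pt "87 0 0 0 0" --pt "87 0 0 0 0"

```text
time: 42.28
position: [0.4389, -0.065, 0.2013]
tool_rot: [-2.22, -2.223, 0.001]
ft_force: [0.1, 0.2, -1.5]
grip_width: 1.001
grip_force: 0.0
```

```bash
python3 -c "
from bench import *
print(close_job())"
```

```text
the job is handed in; nothing more can be done
None
```

I handed the job in at about 42 s. The last check had the larger weight about 1 mm from the pan's centre, the smaller one within 1–2 mm of the pad's centre, both bottles within 1 mm of where they first stood, and the vial and stopper unmoved; the hand-in call gave no verdict, and at one point the fingertips pressed the pan at about 21 N (limit 40 N) by my mistake.

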